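Wedge a rocking balance

TASK

The laboratory balance rocks because its front left foot is too short and hangs above the bench. Push the rubber wedge along the bench, without lifting it, thin end first under that foot until the foot rests on it and the balance no longer rocks, then let go of the wedge and press down firmly with a fingertip on the top of the balance above that foot to test it. The program finishes while still pressing there, with the balance standing level and firm on the wedge; do not lift or shove the balance, and leave the things around it where they are.

Things in the scene. Friction and masses are not known exactly. Their poses are not given: they have to be found in the camera images.
- balance: white top-pan balance, a low loose box 170 (x) x 200 (y) mm, casing 22 to 64 mm above the bench, round steel pan (top at 74 mm), dark display at the front, about 3.5 kg. Origin: centre of its footprint at bench level; +x to its back, +y to its left, z up. Four dome feet at x = +-65, y = +-80 mm. It stands level on three; the front left one (-65, +80) hangs clear of the bench
- foot_sole (a point): lowest point of the short front left foot (dome of 10 mm radius), 20 mm in from the casing's left side and front. It hangs 5 to 9 mm above the bench, differently each time
- corner_top (a point): point on the flat casing top straight above the short foot, 64 mm above the bench: press here. Unwedged, pressing with 3 to 6 N rocks the corner down by the foot's whole gap; wedged, it stays put
- wedge: black rubber wedge, 90 long, 46 wide, 2 mm thick at the thin end rising evenly to 20 mm at the back; 60 g. Lies left of the balance, thin end 20 to 55 mm short of the short foot's centre, pointing at it (up to 6 mm aside, 7 degrees askew). Origin: centre of its underside; +x to the thin end. The foot meets it 15 to 35 mm in from the thin end; pushing then gets stiff (5 N and more)
- wedge_back (a point): centre of the wedge's upright flat back face (46 wide, 20 high), 10 mm above the bench: push here along the wedge's +x
- wedge_toe (a point): middle of the wedge's thin end, at bench level
- black_cup: bystander: black cup 69 mm wide, 66 mm high, to the right front; origin at the centre of its underside
- stopper_2: bystander: red-brown rubber stopper, 37 mm wide, 24 mm high, to the right front; origin at the centre of its underside
- tape_roll: bystander: roll of white tape lying flat, 68 mm wide, 19 mm high, behind the wedge's lane; origin at the centre of its underside
Not all that is in view belongs to the job. There is more than one size of the wedge; the job needs the larger.

How it is judged:
On the way:
1. the wedge's thin end is under the short foot (x of foot_sole in the frame of wedge between -0.03 and 0.043 m and y of foot_sole in the frame of wedge between -0.023 and 0.023 m), for 0.1 s.
At the end, for the whole second after the job is handed in: A finger presses on the balance with more than 4 N within 50 mm of the point above the short foot; under that load the wedge, no longer touched, carries more than 3 N of the balance with its thin end under the foot, the balance stands within 0.015 rad of level, and both are at rest (contact force between the fingers and balance above 4 N and horizontal distance between the grasp point and corner_top below 0.05 m and contact force between wedge and balance above 3 N and contact force between the fingers and wedge below 0.1 N and x of foot_sole in the frame of wedge below 0.043 m and angle between balance's own z axis and vertical below 0.015 rad and linear speed of each of balance, wedge below 0.02 m/s); the arm keeps its last pose, push and grip.
It fails at once if the wedge is lifted off the bench or tipped up (height (world z) of wedge above 0.012 m or angle between wedge's own z axis and vertical above 0.5 rad).
It fails at once if the balance is lifted (height (world z) of balance above 0.015 m).
It fails at once if the balance is shoved more than 30 mm (distance of balance from where it was at the start of the episode above 0.03 m).
It fails at once if the cup, the stopper or the tape roll is moved more than 15 mm (distance of any of black_cup, stopper_2, tape_roll from where it was at the start of the episode above 0.015 m).
It also fails if it takes over 51 s, if anything falls off the work surface, if the arm or the gripper's body presses on something with over 40 N, if the wrist force passes 120 N, or if a joint passes its speed limit or range.

ROBOT

A 6-joint arm with a two-finger parallel gripper is mounted at the origin on a cart in front of the work surface, level with it; the furniture and walls round the work are solid. World frame = base frame: x ahead of the robot, y to its left, z up, the work surface at z = 0. Lengths are in m, angles in rad, forces in N, time in s.
With the tool pointing down it reaches from about 0.275 to 0.975 m from the base axis. Payload 8.4 kg.
Tool frame: the origin (TCP) lies at the very end of the fingers, on their centre line; the grasp point (between the pads) lies 19 mm behind it (r.grip_point_offset is the distance from the TCP to the grasp point, in m); z points along the fingers, y is the line along which they close (so a half turn about z gives the same grasp; the last joint's range is limited). The gripper opens to 92 mm and grips with 3 to 60 N. Pads are 20 mm wide; open, the fingers measure 128 mm over their backs; the gripper's body (75 mm by 189 mm) begins 69 mm behind the grasp point.
Start: joints at [1.124, 0.353, 1.633, -0, 1.155, -0.002], TCP at [0.269, 0.564, 0.19] pointing down, gripper open.
Joint ranges: [-2.63, 2.63], [-0.92, 2.1], [0.06, 2.66], [-1.3, 4.44], [0, 2.69], [-3.02, 3.02]. Speed limits (rad/s): [2.22, 2.22, 2.79, 3.14, 3.14, 3.14].

INTERFACE

Orientations are given as a rotation vector (axis times angle).
In Python, from workcell import r, vision gives the robot as it stands.
- The arm moves only by the tool play_rows, never from a script. Its argument "plan" is one flat list of numbers, 7 for each row, row after row: the opening, from 0 (shut) to 1 (fully open), then the shift along the world's x, y, z in units of 200 mm (1.0 is 200 mm), then the turn, a rotation vector about the world's x, y, z in units of 0.1 rad (1.0 is 0.1 rad). A call has 1 to 20 rows; each row shifts and turns the commanded pose from where the row before left it; what a row does not reach is not made up. A row lasts 1/12 s, in which the tool goes at most 41.7 mm and 7.16 degrees, less where a joint would pass 70% of its speed; a pose out of reach is approached as far as the arm can. A call with a number of a shift or a turn outside -1 to 1 is refused whole. A call with a gripper value outside its range is refused whole. The fingers move at their own pace and stop on an object; the grip force is fixed at half the most. Time passes only in rows, so rows that do not move let the fingers close. It gives the time, the measured TCP pose, the force, the opening and the grip force at its end, in the units of the state.
- r.observe(): the state, without advancing time (a new reading comes with each control period).
- vision.camera(name): name is "scene" or "side" or "wrist"; returns a dict with "color" (384x512x3 uint8, blue, green, red), "intrinsics" (3x3 intrinsics, pixels), "origin" and "rotation" of the camera in the world; the wrist camera has in their place "hand_eye" (4x4, takes a point from camera to tool coordinates, whose origin is the TCP and whose axes are the flange's). Camera axes: x right, y down, z forward; pixel columns grow to the right and rows downward; lengths in m; the calibration is good to about 2 mm. A picture is of the moment at which its call begins: read the wrist's pose just before it. There is no depth.
- r.close_job(): hands the job in; it is judged then, once.
The state is a dict: "t": time; "joints": joint angles; "joint_velocities": joint speeds; "joint_torque": joint torques, N m; "eef_pos": TCP position; "tool_rot": TCP orientation; "ft_force": force on the tool from outside, world axes, zero at the start; "wrist_torque": the same for the moment, N m; "gripper_width": opening from 0.0 (shut) to 1.0 (fully open); "finger_force": force on a finger pad.
Only numpy, scipy, OpenCV 4.12 (cv2) and the standard library are available. Lean on these libraries where they do the work, as an engineer would, in place of code of your own. Each camera call takes 0.05 s, during which the arm holds its last target. There are 200 camera calls.

## Working session

There is one attempt and no reset: what is moved stays moved. The work goes in short steps, Python scripts to look and compute and a tool call to move; the robot and the scene stay as the last step left them, time stands still between calls to the robot, and variables do not carry over. Pictures are saved under pics/ and viewed, at most 10 in all, crops included, and the job is handed in when it is done.

Besides the shell and the picture viewer there is one more tool, called after "Request:" as name(argument=value, ...), one argument or row to a line, values as JSON. play_rows: Moves the arm, as the interface text tells. Shifts and turns lie within -1 to 1; 1 stands for 200 mm of shift or 0.1 rad of turn. Its arguments: {"type":"object","properties":{"plan":{"type":"array"}},"required":["plan"]}

```bash
mkdir -p pics; ls; python3 - <<'E'
from workcell import r, vision
import cv2, numpy as np, pickle
o=r.observe(); print({k:np.round(v,3) for k,v in o.items()})
a={n:vision.camera(n) for n in("scene","side")}
pickle.dump(a,open("a.pkl","wb"))
for n in a: print(n,a[n]["intrinsics"].tolist(),np.round(a[n]["origin"],3),np.round(a[n]["rotation"],3).tolist()); cv2.imwrite(f"pics/{n}0.png",cv2.resize(a[n]["color"],(800,600),interpolation=cv2.INTER_CUBIC))
E
```

```text
pics
{'t': np.float64(0.0), 'joints': array([ 1.124,  0.354,  1.634, -0.   ,  1.155, -0.002]), 'joint_velocities': array([ 0.001, -0.   ,  0.001, -0.   ,  0.001, -0.001]), 'joint_torque': array([-4.0000e-03, -5.9384e+01, -3.3421e+01,  6.9000e-02,  2.4000e-02,
       -0.0000e+00]), 'eef_pos': array([0.269, 0.564, 0.189]), 'tool_rot': array([-6.930e-01, -3.064e+00,  2.000e-03]), 'ft_force': array([0.289, 0.416, 0.219]), 'wrist_torque': array([-0.018, -0.009,  0.043]), 'finger_force': np.float64(0.0), 'gripper_width': np.float64(0.999)}
scene [[458.5393113808746, 0.0, 255.3812881851131], [0.0, 458.5393113808746, 192.470308913006], [0.0, 0.0, 1.0]] [-0.036 -0.47   0.994] [-2.297, 0.967, -0.332]
side [[457.06972928583326, 0.0, 264.8049238447199], [0.0, 457.06972928583326, 187.92308692927352], [0.0, 0.0, 1.0]] [ 0.342 -0.893  0.778] [-2.188, 0.205, -0.077]
```

View pics/scene0.png

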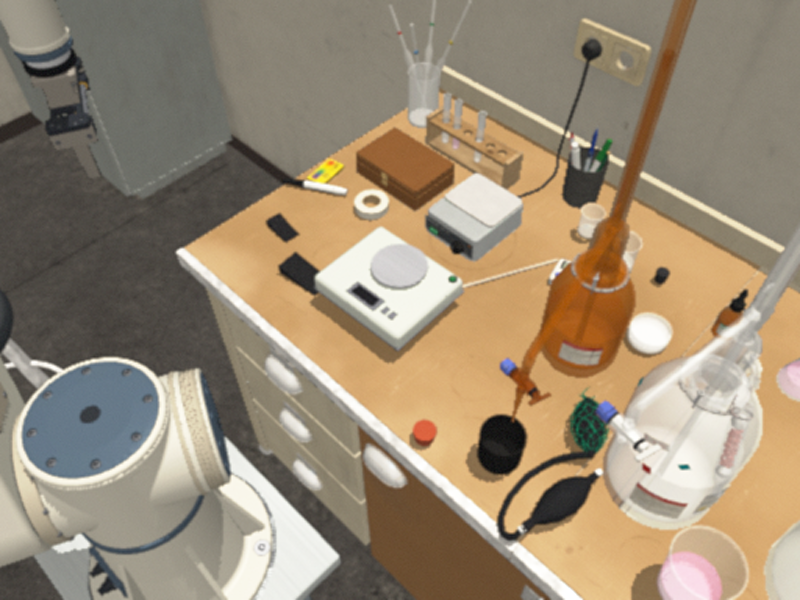

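View pics/side0.png

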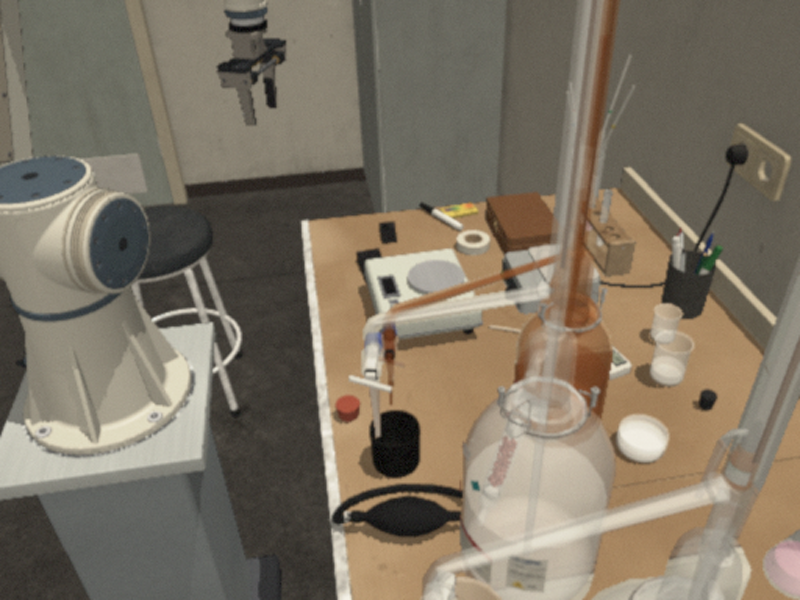

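The scene view shows the balance at about (390,285). Two black objects could be taken for the wedge: one at (300,272), touching the balance's outline, and a smaller one at (283,228). The cup at (502,445) and the bulb at (560,500) are also black but have other shapes. The larger one at (300,272) fits the description, so I'll check it in a crop and measure it.

```bash
cat > h.py <<'E'
import numpy as np, cv2
from scipy.spatial.transform import Rotation as R
def ray(c,uv,z):
    """pixels -> world points on plane z"""
    uv=np.atleast_2d(uv).astype(float)
    d=np.c_[uv,np.ones(len(uv))]@np.linalg.inv(c["intrinsics"]).T@R.from_rotvec(np.ravel(c["rotation"])).as_matrix().T if np.size(c["rotation"])==3 else np.c_[uv,np.ones(len(uv))]@np.linalg.inv(c["intrinsics"]).T@np.array(c["rotation"]).T
    o=np.array(c["origin"]); return o+d*((z-o[2])/d[:,2:])
def blobs(m,amin=30):
    cs,_=cv2.findContours(m.astype(np.uint8),cv2.RETR_EXTERNAL,cv2.CHAIN_APPROX_NONE)
    return [c for c in cs if cv2.contourArea(c)>amin]
E
python3 - <<'E'
import pickle
from h import *
a=pickle.load(open("a.pkl","rb"))
for n in a:
    c=a[n]; g=c["color"].max(2).astype(int)
    for b in blobs(g<70):
        m=b[:,0].mean(0)
        if (n=="scene" and 160<m[0]<220 and 120<m[1]<200) or (n=="side" and 220<m[0]<270 and 130<m[1]<190):
            p=cv2.approxPolyDP(b,2,True)[:,0]
            print(n,cv2.contourArea(b),p.tolist()); print(np.round(ray(c,p,0)[:,:2],3).tolist())
    lo=c["color"].min(2).astype(int)
    for b in blobs(lo>175,1500):
        p=cv2.approxPolyDP(b,4,True)[:,0]; print(n,"white",cv2.contourArea(b),p.tolist()); print(np.round(ray(c,p,.064)[:,:2],3).tolist())
s=a["scene"]["color"][120:240,160:310]; t=a["side"]["color"][130:230,220:320]
cv2.imwrite("pics/crop.png",np.vstack([cv2.resize(s,(500,400)),cv2.resize(t,(500,200*1),)])) 
cv2.imwrite("pics/crop.png",np.hstack([cv2.resize(s,(450,360),interpolation=2),cv2.resize(t,(350,360),interpolation=2)]))
E
```

```text
scene 296.5 [[179, 170], [181, 175], [202, 187], [202, 173], [189, 162]]
[[0.436, 0.316], [0.428, 0.297], [0.44, 0.22], [0.475, 0.259], [0.477, 0.32]]
scene 136.0 [[171, 142], [182, 153], [189, 149], [179, 138]]
[[0.493, 0.423], [0.486, 0.363], [0.512, 0.36], [0.521, 0.419]]
scene white 3638.0 [[144, 281], [149, 303], [140, 312], [169, 337], [156, 343], [152, 363], [141, 378], [145, 383], [189, 383], [216, 355]]
[[0.136, 0.062], [0.111, 0.011], [0.084, 0.008], [0.093, -0.081], [0.067, -0.071], [0.036, -0.098], [0.003, -0.106], [0.002, -0.119], [0.063, -0.181], [0.137, -0.178]]
scene white 7547.5 [[126, 237], [124, 250], [119, 241], [115, 249], [113, 239], [108, 246], [76, 229], [41, 237], [19, 231], [37, 239], [10, 272], [14, 317], [22, 317], [15, 297], [38, 310], [77, 305], [101, 283], [108, 264], [99, 311], [120, 304], [118, 286], [127, 302], [123, 282], [130, 279], [130, 270], [140, 295]]
[[0.177, 0.189], [0.152, 0.162], [0.158, 0.192], [0.139, 0.18], [0.152, 0.207], [0.132, 0.199], [0.105, 0.297], [0.033, 0.338], [0.004, 0.392], [0.023, 0.339], [-0.066, 0.301], [-0.112, 0.192], [
[... 2363 characters left out ...]

side white 4371.5 [[134, 207], [104, 211], [114, 226], [106, 233], [109, 260], [96, 258], [66, 272], [62, 284], [49, 274], [17, 269], [21, 277], [42, 286], [77, 282], [106, 265], [123, 236], [124, 252], [106, 275], [76, 290], [43, 294], [26, 289], [15, 273], [4, 271], [0, 310], [127, 292]]
[[0.161, 0.069], [0.087, 0.067], [0.117, 0.002], [0.1, -0.021], [0.116, -0.115], [0.087, -0.103], [0.028, -0.135], [0.026, -0.169], [-0.007, -0.134], [-0.079, -0.104], [-0.064, -0.131], [-0.015, -0.167], [0.056, -0.169], [0.111, -0.13], [0.141, -0.04], [0.147, -0.096], [0.114, -0.161], [0.057, -0.192], [-0.008, -0.19], [-0.046, -0.169], [-0.08, -0.116], [-0.106, -0.105], [-0.083, -0.217], [0.162, -0.218]]
```

View pics/crop.png

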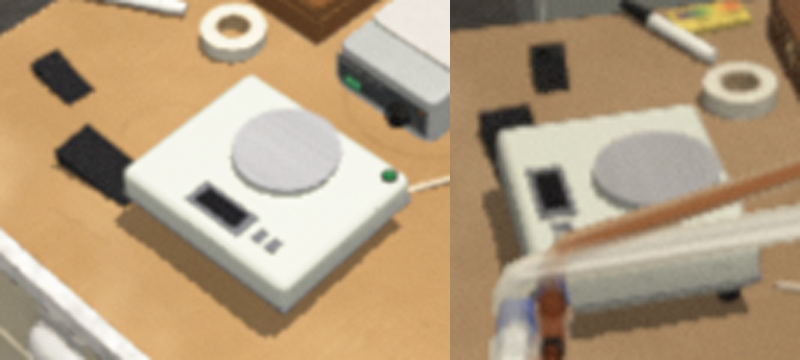

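The crop confirms it: the larger wedge lies beside the balance's front left corner, and its thin end is hidden behind the casing in both views. The smaller wedge is separate. The balance stands at about (0.515, 0.108) with 3° of yaw. Next I'll move behind the wedge with the fingers shut and look with the wrist camera.

Request:
play_rows(
  plan=[0,0.0775,-0.06,0,0,0,-0.94,0,0.0775,-0.06,0,0,0,-0.94,0,0.0775,-0.06,0,0,0,-0.94,0,0.0775,-0.06,0,0,0,-0.94,0,0.0775,-0.06,0,0,0,-0.94,0,0.0775,-0.06,0,0,0,-0.94,0,0.0775,-0.06,0,0,0,-0.94,0,0.0775,-0.06,0,0,0,-0.94,0,0.0775,-0.06,0,0,0,-0.94,0,0.0775,-0.06,0,0,0,-0.94,0,0.0775,-0.06,0,0,0,-0.94,0,0.0775,-0.06,0,0,0,-0.94,0,0,0,0,0,0,0,0,0,0,0,0,0,0],
)

```text
t: 1.27
eef_pos: [0.4552, 0.4196, 0.1895]
tool_rot: [-2.224, -2.219, 0.001]
ft_force: [-0.8, -0.8, -0.3]
gripper_width: 0.011
finger_force: 0.0
```

```bash
cat >> h.py <<'E'
def wrist():
    from workcell import r,vision
    o=r.observe(); c=vision.camera("wrist")
    Rt=R.from_rotvec(o["tool_rot"]).as_matrix(); H=np.array(c["hand_eye"])
    c["origin"]=Rt@H[:3,3]+o["eef_pos"]; c["rotation"]=Rt@H[:3,:3]
    return o,c
E
python3 - <<'E'
from h import *
import pickle
o,c=wrist(); pickle.dump((o,c),open("w1.pkl","wb"))
print(np.round(o["eef_pos"],4),np.round(R.from_rotvec(o["tool_rot"]).as_matrix(),3).tolist(),np.round(c["origin"],3),np.round(c["rotation"],3).tolist())
cv2.imwrite("pics/w1.png",c["color"])
E
```

```text
[0.4552 0.4196 0.1895] [[0.002, 1.0, -0.001], [1.0, -0.002, -0.0], [-0.0, -0.001, -1.0]] [0.456 0.498 0.385] [[1.0, -0.001, -0.001], [-0.001, -0.96, -0.279], [-0.001, 0.279, -0.96]]
```

View pics/w1.png

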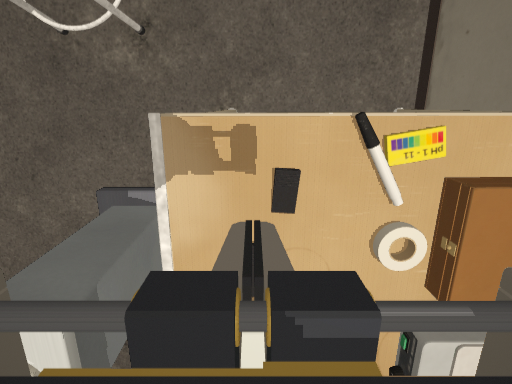

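The wrist view shows the smaller wedge at (286,190) and the tape at (400,246). The fingers hide the larger wedge, so I'll move the camera over it.

Request:
play_rows(
  plan=[0,0,-0.16,0,0,0,0,0,0,-0.16,0,0,0,0,0,0,-0.16,0,0,0,0,0,0,-0.16,0,0,0,0,0,0,-0.16,0,0,0,0,0,0,0,0,0,0,0,0,0,0,0,0,0,0],
)

```text
t: 1.9
eef_pos: [0.4543, 0.2598, 0.1901]
tool_rot: [-2.223, -2.219, -0.0]
ft_force: [-0.3, -0.1, 0.2]
gripper_width: 0.002
finger_force: 0.0
```

```bash
python3 - <<'E'
from h import *
import pickle
o,c=wrist(); pickle.dump((o,c),open("w2.pkl","wb"))
print(np.round(o["eef_pos"],4))
cv2.imwrite("pics/w2.png",c["color"])
for b in blobs(c["color"].max(2)<70,200):
    p=cv2.approxPolyDP(b,2.5,True)[:,0]
    if p[:,1].mean()<230: print(cv2.contourArea(b),p.tolist()); print(np.round(ray(c,p,0)[:,:2],4).tolist()); print(np.round(ray(c,p,0.02)[:,:2],4).tolist())
E
```

```text
[0.4543 0.2598 0.1901]
489.0 [[150, 147], [91, 150], [92, 170], [97, 164], [98, 168], [103, 166], [102, 162], [99, 165], [100, 158], [96, 158], [101, 151], [107, 152], [105, 157], [102, 155], [107, 164], [108, 156], [112, 164], [111, 158], [114, 159], [115, 165], [151, 164], [122, 156], [123, 149]]
[[0.3196, 0.286], [0.2412, 0.2821], [0.2383, 0.2551], [0.2463, 0.2633], [0.2468, 0.2579], [0.2539, 0.2606], [0.2534, 0.266], [0.2488, 0.262], [0.2515, 0.2714], [0.2462, 0.2714], [0.2542, 0.2808], [0.2619, 0.2794], [0.2584, 0.2728], [0.2547, 0.2755], [0.2597, 0.2633], [0.2625, 0.2741], [0.2664, 0.2633], [0.2662, 0.2714], [0.27, 0.2701], [0.2702, 0.262], [0.3187, 0.2633], [0.2811, 0.2741], [0.2836, 0.2834]]
[[0.3266, 0.2887], [0.2522, 0.285], [0.2496, 0.2594], [0.2571, 0.2672], [0.2576, 0.262], [0.2644, 0.2646], [0.2638, 0.2698], [0.2595, 0.2659], [0.262, 0.2749], [0.257, 0.2749], [0.2646, 0.2838], [0.2719, 0.2825], [0.2685, 0.2762], [0.2651, 0.2787], [0.2698, 0.2672], [0.2725, 0.2774], [0.2762, 0.2672], [0.2759, 0.2749], [0.2796, 0.2736], [0.2798, 0.2659], [0.3257, 0.2672], [0.2902, 0.2774]
[... 4464 characters left out ...]
0.4262], [0.2148, 0.4212], [0.2144, 0.4302], [0.2243, 0.4182], [0.222, 0.412], [0.2288, 0.4059], [0.2215, 0.4038], [0.2293, 0.4027], [0.2314, 0.4079], [0.2356, 0.4059], [0.2316, 0.409], [0.2362, 0.4151], [0.2517, 0.4069], [0.255, 0.413], [0.2416, 0.4141], [0.2465, 0.4161], [0.2396, 0.4151], [0.2347, 0.4192], [0.2369, 0.4371], [0.2415, 0.4381], [0.2458, 0.4312], [0.2403, 0.4252], [0.247, 0.4312], [0.2504, 0.4252], [0.2514, 0.4312], [0.2594, 0.4322], [0.253, 0.4341], [0.2531, 0.441], [0.2501, 0.4302], [0.2488, 0.4351], [0.246, 0.4322], [0.2423, 0.4361], [0.2484, 0.4391], [0.2417, 0.4391], [0.2459, 0.4497], [0.2228, 0.4497], [0.2222, 0.4469], [0.1998, 0.4498], [0.2071, 0.4478], [0.2003, 0.442]]
```

View pics/w2.png

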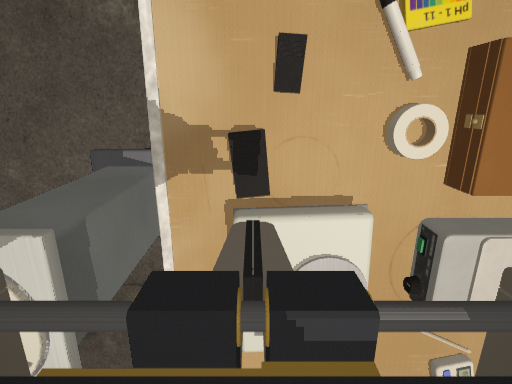

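The wrist view shows the larger wedge whole: back edge (228,133)–(262,129), thin end (237,197)–(269,194), length 88 mm. The casing's left edge runs from (235,210) to (371,207). Next I'll refine the balance's pose.

```bash
python3 - <<'E'
from h import *
import pickle
a=pickle.load(open("a.pkl","rb")); c=a["scene"]
bs=blobs(cv2.morphologyEx((c["color"].min(2)>150).astype(np.uint8),cv2.MORPH_CLOSE,np.ones((3,3))),1500)
for b in bs:
    m=b[:,0].mean(0)
    if 200<m[0]<290 and 140<m[1]<220:
        p=ray(c,b[:,0],.064)[:,:2].astype(np.float32); print(len(b),cv2.minAreaRect(p)); print(np.round(cv2.boxPoints(cv2.minAreaRect(p)),3).tolist())
o,w=pickle.load(open("w2.pkl","rb")); g=w["color"].min(2)
for u in range(228,242,2): print(u,g[200:216,u].tolist())
pts=[(u,200+int(np.argmax(g[200:225,u]>170))) for u in range(240,366,6)]
q=ray(w,pts,.064)[:,:2]; print(pts[::4],np.round(q[::4],4).tolist(),np.polyfit(q[:,0],q[:,1],1))
print(g[215,225:245].tolist(),g[215,362:380].tolist(), np.round(ray(w,[(234,215),(371,215)],.064),4).tolist())
E
```

```text
359 ((0.5599120259284973, 0.033137038350105286), (0.23873506486415863, 0.42163223028182983), 30.42454719543457)
[[0.3499999940395355, 0.15399999916553497], [0.5640000104904175, -0.20900000631809235], [0.7699999809265137, -0.08799999952316284], [0.5559999942779541, 0.2750000059604645]]
228 [70, 67, 69, 67, 68, 68, 68, 66, 68, 68, 68, 67, 67, 67, 66, 68]
230 [70, 70, 70, 69, 69, 69, 68, 68, 67, 67, 67, 68, 66, 67, 66, 69]
232 [71, 70, 68, 70, 69, 68, 67, 67, 67, 68, 67, 68, 69, 68, 67, 67]
234 [69, 70, 69, 69, 67, 67, 68, 67, 68, 84, 87, 86, 88, 90, 98, 99]
236 [68, 68, 65, 69, 68, 67, 68, 67, 71, 84, 89, 100, 105, 104, 106, 106]
238 [66, 67, 67, 69, 68, 68, 68, 68, 71, 86, 97, 106, 106, 107, 107, 109]
240 [67, 68, 65, 67, 67, 66, 66, 68, 73, 93, 107, 107, 108, 109, 109, 112]
[(240, 219), (264, 218), (288, 218), (312, 217), (336, 216), (360, 215)] [[0.4399, 0.2098], [0.4682, 0.211], [0.4965, 0.211], [0.5247, 0.2122], [0.5529, 0.2135], [0.581, 0.2147]] [-0.03989816  0.2346689 ]
[68, 67, 67, 68, 66, 69, 66, 67, 75, 99, 104, 106, 108, 109, 111, 112, 113, 112, 112, 112] [175, 175, 174, 175, 175, 177, 175, 174, 174, 172, 159, 104, 101, 101, 102, 101, 103, 101] [[0.4329, 0.2148, 0.064], [0.5939, 0.2147, 0.064]]
```

Request:
play_rows(
  plan=[0,-0.0175,0.107,0,0,0,0.3,0,-0.0175,0.107,0,0,0,0.3,0,-0.0175,0.107,0,0,0,0.3,0,-0.0175,0.107,0,0,0,0.3,0,0,0,-0.16,0,0,0,0,0,0,-0.16,0,0,0,0,0,0,-0.16,0,0,0,0,0,0,-0.16,0,0,0,0,0,0,-0.12,0,0,0,0,0,0,-0.08,0,0,0,0,0,0,-0.04,0,0,0,0,0,0,-0.035,0,0,0,0,0,0,0,0,0,0],
)

```text
t: 3.03
eef_pos: [0.4404, 0.3464, 0.006]
tool_rot: [-2.085, -2.35, 0.002]
ft_force: [-0.7, -0.1, 0.3]
gripper_width: 0.006
finger_force: 0.0
```

Request:
play_rows(
  plan=[0,0.004,-0.025,0,0,0,0,0,0.004,-0.025,0,0,0,0,0,0.004,-0.025,0,0,0,0,0,0.004,-0.025,0,0,0,0,0,0,-0.025,0,0,0,0,0,0,-0.02,0,0,0,0,0,0,-0.02,0,0,0,0,0,0,-0.02,0,0,0,0,0,0,-0.02,0,0,0,0,0,0,-0.02,0,0,0,0,0,0,0,0,0,0,0],
)

```text
t: 3.95
eef_pos: [0.4439, 0.3, 0.0068]
tool_rot: [-2.087, -2.348, 0.001]
ft_force: [0.4, 0.1, -0.1]
gripper_width: 0.006
finger_force: 0.0
```

Request:
play_rows(
  plan=[0,0,-0.02,0,0,0,0,0,0,-0.02,0,0,0,0,0,0,-0.02,0,0,0,0,0,0,-0.02,0,0,0,0,0,0,-0.02,0,0,0,0,0,0,-0.02,0,0,0,0,0,0,0,0,0,0,0],
)

```text
t: 4.53
eef_pos: [0.4439, 0.276, 0.0069]
tool_rot: [-2.087, -2.348, 0.001]
ft_force: [-0.0, -0.9, -0.0]
gripper_width: 0.001
finger_force: 0.0
```

```bash
python3 - <<'E'
from h import *
from workcell import vision
o,w=wrist(); s=vision.camera("scene"); print(np.round(o["ft_force"],2),o["eef_pos"])
cv2.imwrite("pics/p1.png",np.hstack([cv2.resize(w["color"][100:300,150:390],(420,350)),cv2.resize(s["color"][100:260,130:300],(372,350))]))
E
```

```text
[-0.02 -0.91 -0.03] [0.44393208 0.27600583 0.00685477]
```

View pics/p1.png

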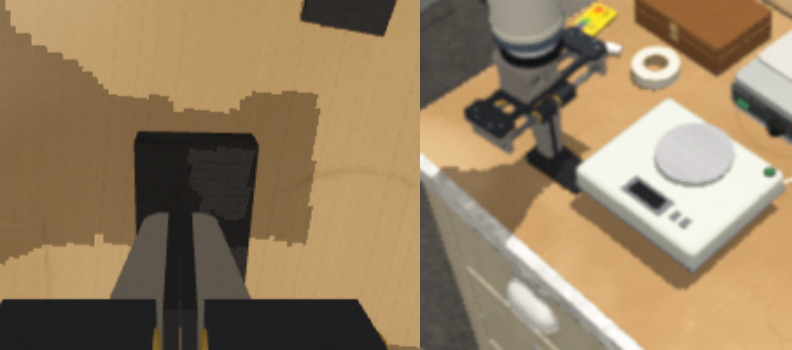

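```bash
python3 - <<'E'
from h import *
o,w=wrist(); print(w["intrinsics"][0][0],w["origin"])
g=w["color"].max(2)
P=[(227,175),(297,175),(229,220),(292,240),(322,112)]
for z in(0,.02,.06): print(z,np.round(ray(w,P,z)[:,:2],4).tolist())
cv2.imwrite("pics/p2.png",cv2.resize(w["color"],(800,600),interpolation=2))
E
```

```text
292.2196223053102 [0.43538389 0.35450642 0.20270419]
0 [[0.4229, 0.3053], [0.4724, 0.3112], [0.4276, 0.2713], [0.4767, 0.2607], [0.4821, 0.356]]
0.02 [[0.4241, 0.3102], [0.4687, 0.3155], [0.4284, 0.2795], [0.4726, 0.27], [0.4774, 0.3558]]
0.06 [[0.4266, 0.3199], [0.4614, 0.324], [0.4299, 0.2959], [0.4645, 0.2885], [0.4682, 0.3555]]
```

View pics/p2.png

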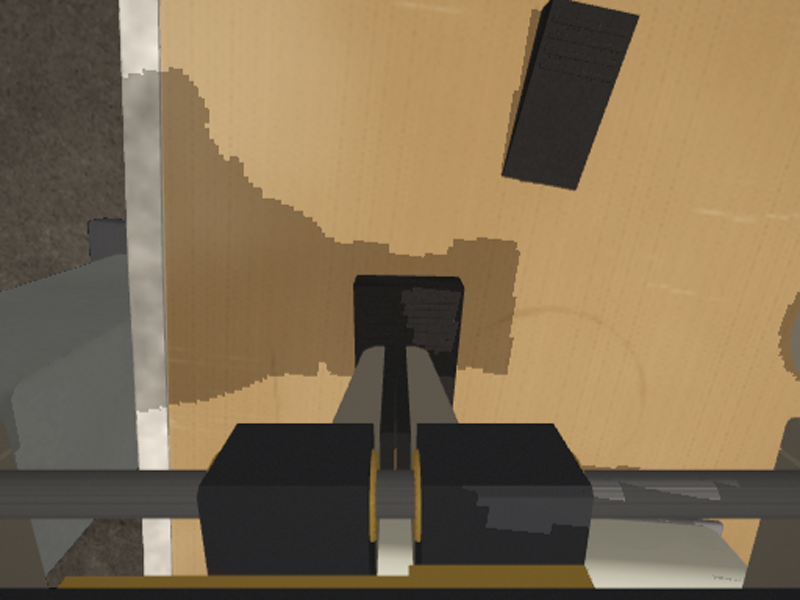

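```bash
python3 - <<'E'
from h import *
from workcell import vision,r
import pickle
o=r.observe(); p=o["eef_pos"]; print(p)
old=pickle.load(open("a.pkl","rb")); new={n:vision.camera(n) for n in("scene","side")}; pickle.dump(new,open("b.pkl","wb"))
for n in new:
    c=new[n]; M=R.from_rotvec(np.ravel(c["rotation"])).as_matrix() if np.size(c["rotation"])==3 else np.array(c["rotation"])
    q=c["intrinsics"]@(M.T@(np.array([p,p+[0,0,.08],[.4449,.307,0],[.4553,.219,0]])-c["origin"]).T); print(n,np.round((q[:2]/q[2]).T,1).tolist())
    y,x=(150,165) if n=="scene" else (150,215)
    ims=[cv2.resize(k[n]["color"][y:y+50,x:x+60],(400,300),interpolation=0) for k in(old,new)]
    A=np.hstack(ims); B=A if n=="scene" else np.vstack([B,A])
cv2.imwrite("pics/cmp.png",B)
E
```

```text
[0.44422616 0.27680072 0.00691812]
scene [[189.6, 174.1], [186.1, 154.7], [183.3, 170.1], [206.2, 184.2]]
side [[235.6, 168.9], [234.1, 146.3], [234.8, 165.5], [241.9, 180.9]]
```

View pics/cmp.png

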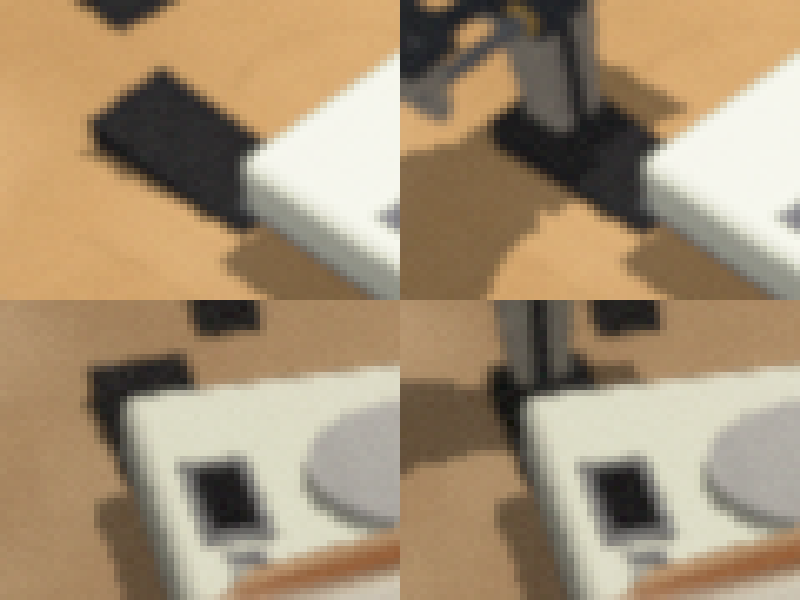

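The comparison shows the finger standing in the wedge's outline while the wedge stays where it was, so it wasn't pushed. I'll back out and find the contact again in small steps.

Request:
play_rows(
  plan=[0,0,0.02,0,0,0,0,0,0,0.02,0,0,0,0],
)

```text
t: 4.95
eef_pos: [0.4442, 0.2852, 0.0069]
tool_rot: [-2.087, -2.348, -0.0]
ft_force: [0.5, 0.9, 0.7]
gripper_width: 0.003
finger_force: 0.0
```

Request:
play_rows(
  plan=[0,0,0.04,0,0,0,0,0,0,0.04,0,0,0,0,0,0,0.04,0,0,0,0,0,0,0.04,0,0,0,0,0,0,0.04,0,0,0,0,0,0,0.04,0,0,0,0,0,0,0.04,0,0,0,0,0,0,0,0,0,0,0],
)

```text
t: 5.62
eef_pos: [0.4444, 0.3425, 0.007]
tool_rot: [2.086, 2.349, 0.002]
ft_force: [-0.2, -0.0, -1.2]
gripper_width: 0.006
finger_force: 0.0
```

```bash
python3 - <<'E'
from h import *
o,w=wrist(); print(np.round(o["ft_force"],2),o["eef_pos"])
for b in blobs(w["color"].max(2)<70,200):
    p=cv2.approxPolyDP(b,3,True)[:,0]
    if len(p)<9 and p[:,1].mean()<300: print(p.tolist(),np.round(ray(w,p,0)[:,:2],4).tolist())
cv2.imwrite("pics/w3.png",cv2.resize(w["color"],(800,600),interpolation=2))
E
```

```text
[-0.17 -0.03 -1.18] [0.44440951 0.34251867 0.00699199]
[[247, 220], [241, 311], [264, 311], [259, 221]] [[0.4411, 0.3387], [0.4454, 0.2586], [0.4641, 0.2608], [0.4501, 0.339]]
[[81, 160], [57, 163], [59, 188], [81, 182]] [[0.3204, 0.3697], [0.3036, 0.3655], [0.3038, 0.3471], [0.3197, 0.3535]]
[[326, 118], [304, 205], [347, 212], [380, 128]] [[0.4856, 0.4183], [0.4813, 0.3554], [0.5137, 0.3538], [0.5233, 0.4162]]
[[481, 0], [477, 17], [491, 19], [497, 0]] [[0.566, 0.4982], [0.5667, 0.4891], [0.5756, 0.489], [0.5757, 0.4994]]
```

```bash
python3 - <<'E'
from h import *
from workcell import vision
for n in("scene","side"):
    c=vision.camera(n); 
    for b in blobs(c["color"].max(2)<70,30):
        p=cv2.approxPolyDP(b,2,True)[:,0]; m=p.mean(0)
        if (n=="scene" and 160<m[0]<220 and 120<m[1]<200) or (n=="side" and 220<m[0]<260 and 130<m[1]<190): print(n,cv2.contourArea(b),p.tolist(),np.round(ray(c,p,.02)[:,:2],3).tolist())
E
```

```text
scene 293.5 [[179, 170], [181, 175], [202, 187], [202, 173], [190, 163]] [[0.427, 0.3], [0.419, 0.282], [0.431, 0.206], [0.465, 0.245], [0.466, 0.299]]
scene 75.0 [[179, 138], [180, 152], [183, 154], [189, 149]] [[0.51, 0.401], [0.474, 0.353], [0.475, 0.341], [0.501, 0.344]]
scene 883.5 [[198, 110], [183, 102], [177, 104], [168, 114], [157, 114], [146, 104], [151, 113], [159, 118], [168, 118], [181, 112], [187, 114], [180, 115], [179, 122], [163, 135], [149, 128], [136, 135], [135, 141], [152, 149], [159, 139], [164, 140], [167, 137], [170, 143], [174, 144], [177, 157], [174, 142], [176, 135], [173, 132], [176, 130], [179, 136], [184, 131], [180, 123], [195, 115]] [[0.634, 0.456], [0.625, 0.521], [0.606, 0.527], [0.555, 0.51], [0.53, 0.536], [0.536, 0.6], [0.52, 0.553], [0.523, 0.516], [0.543, 0.496], [0.59, 0.488], [0.597, 0.467], [0.578, 0.479], [0.555, 0.456], [0.484, 0.446], [0.473, 0.502], [0.427, 0.505], [0.409, 0.486], [0.424, 0.423], [0.465, 0.441], [0.473, 0.427], [0.487, 0.431], [0.477, 0.404], [0.483, 0.392], [0.455, 0.344], [0.488, 0.399], [0.512, 0.418], [0.514, 0.435], [0.526, 0.435], [0.515, 0.408], [0.54, 0.414], [0.554, 0.45], [0.611, 0.445]]
side 53.0 [[245, 178], [247, 187], [252, 187], [250, 178]] [[0.463, 0.203], [0.463, 0.157], [0.477, 0.155], [0.478, 0.2]]
side 75.5 [[241, 159], [228, 161], [232, 174], [232, 167], [242, 163]] [[0.466, 0.309], [0.425, 0.306], [0.429, 0.232], [0.433, 0.27], [0.466, 0.286]]
side 95.5 [[244, 143], [244, 154], [252, 154], [251, 143]] [[0.489, 0.405], [0.479, 0.336], [0.504, 0.331], [0.511, 0.4]]
side 31.5 [[231, 132], [234, 151]] [[0.456, 0.488], [0.45, 0.361]]
```

The wedge hasn't moved and no contact force showed up. I'll go lower, close to the bench, and probe again in small steps.

Request:
play_rows(
  plan=[0,0,0,-0.01,0,0,0,0,0,0,-0.01,0,0,0,0,0,0,0,0,0,0],
)

```text
t: 6.02
eef_pos: [0.4439, 0.3402, 0.0024]
tool_rot: [-2.087, -2.348, 0.001]
ft_force: [-0.3, 0.4, 0.1]
gripper_width: 0.003
finger_force: 0.0
```

Request:
play_rows(
  plan=[0,0,-0.02,0,0,0,0,0,0,-0.02,0,0,0,0,0,0,-0.02,0,0,0,0,0,0,-0.02,0,0,0,0,0,0,-0.02,0,0,0,0,0,0,-0.02,0,0,0,0,0,0,0,0,0,0,0],
)

```text
t: 6.6
eef_pos: [0.444, 0.3159, 0.0029]
tool_rot: [-2.087, -2.348, 0.001]
ft_force: [-0.5, 0.2, -0.1]
gripper_width: 0.007
finger_force: 0.0
```

Request:
play_rows(
  plan=[0,0,-0.02,0,0,0,0,0,0,-0.02,0,0,0,0,0,0,-0.02,0,0,0,0,0,0,0,0,0,0,0],
)

```text
t: 6.93
eef_pos: [0.4439, 0.304, 0.0028]
tool_rot: [-2.087, -2.348, 0.001]
ft_force: [0.8, 0.4, 0.1]
gripper_width: 0.002
finger_force: 0.0
```

```bash
cat >> h.py <<'E'
def look():
    from workcell import vision,r
    o=r.observe(); print(np.round(o["eef_pos"],4),np.round(o["ft_force"],2))
    for n in("scene","side"):
        c=vision.camera(n)
        for b in blobs(c["color"].max(2)<70,30):
            p=cv2.approxPolyDP(b,2,True)[:,0]; m=p.mean(0)
            if (n=="scene" and 175<m[0]<220 and 155<m[1]<200) or (n=="side" and 220<m[0]<260 and 155<m[1]<172): print(n,cv2.contourArea(b),p.tolist())
E
python3 -c "from h import *; look()"
```

```text
[0.4439 0.304  0.0028] [0.76 0.37 0.11]
side 121.0 [[233, 139], [234, 159], [228, 161], [232, 174], [232, 167], [243, 163], [242, 159], [235, 157]]
```

The finger is still inside the wedge's outline with no force. To check whether the fingertips make contact at all, I'll back out and touch the bench.

Request:
play_rows(
  plan=[0,0,0.05,0,0,0,0,0,0,0.05,0,0,0,0,0,0,0.05,0,0,0,0,0,0,0.05,0,0,0,0,0,0,0,0,0,0,0],
)

```text
t: 7.45
eef_pos: [0.4445, 0.3475, 0.003]
tool_rot: [2.085, 2.35, 0.003]
ft_force: [0.3, 0.5, 0.3]
gripper_width: 0.007
finger_force: 0.0
```

Request:
play_rows(
  plan=[0,0,0,-0.01,0,0,0,0,0,0,-0.01,0,0,0,0,0,0,0,0,0,0,0,0,0,0,0,0,0],
)

```text
t: 7.78
eef_pos: [0.4438, 0.3442, -0.0014]
tool_rot: [-2.087, -2.348, 0.001]
ft_force: [0.6, -0.6, -0.4]
gripper_width: 0.006
finger_force: 0.0
```

Request:
play_rows(
  plan=[0,0,0,-0.01,0,0,0,0,0,0,-0.01,0,0,0,0,0,0,0,0,0,0,0,0,0,0,0,0,0],
)

```text
t: 8.12
eef_pos: [0.4441, 0.3446, -0.0053]
tool_rot: [-2.087, -2.348, 0.001]
ft_force: [0.2, -0.1, -0.1]
gripper_width: 0.003
finger_force: 0.0
```

Request:
play_rows(
  plan=[0,0,0,-0.01,0,0,0,0,0,0,-0.01,0,0,0,0,0,0,0,0,0,0,0,0,0,0,0,0,0],
)

```text
t: 8.45
eef_pos: [0.444, 0.3447, -0.0093]
tool_rot: [-2.087, -2.349, 0.0]
ft_force: [0.1, -0.5, -0.6]
gripper_width: 0.006
finger_force: 0.0
```

The TCP reads 9 mm below the bench with no contact, so the real fingertip must sit higher than reported. In the last picture it ended about 10 mm above the projected TCP. I'll continue down gently to find the bench.

Request:
play_rows(
  plan=[0,0,0,-0.01,0,0,0,0,0,0,0,0,0,0,0,0,0,-0.01,0,0,0,0,0,0,0,0,0,0,0,0,0,0,0,0,0],
)

```text
t: 8.87
eef_pos: [0.444, 0.3447, -0.0132]
tool_rot: [-2.087, -2.348, 0.0]
ft_force: [-0.7, -0.2, -0.2]
gripper_width: 0.005
finger_force: 0.0
```

```bash
python3 - <<'E'
from h import *
from workcell import vision,r
o=r.observe(); p=o["eef_pos"]; print(p)
B=[]
for n in("scene","side"):
    c=vision.camera(n); M=R.from_rotvec(np.ravel(c["rotation"])).as_matrix() if np.size(c["rotation"])==3 else np.array(c["rotation"])
    q=c["intrinsics"]@(M.T@(np.array([p,p+[0,0,.01],p+[0,0,.02],p+[0,0,.03]])-c["origin"]).T); q=(q[:2]/q[2]).T; print(n,np.round(q,1).tolist())
    u,v=q[0].astype(int); print(u-30,v-30); B.append(cv2.resize(c["color"][v-30:v+30,u-30:u+30],(400,400),interpolation=0))
cv2.imwrite("pics/tip.png",np.hstack(B))
E
```

```text
[ 0.44404894  0.34472613 -0.01324718]
scene [[175.5, 166.6], [175.0, 164.3], [174.5, 162.0], [174.0, 159.6]]
145 136
side [[233.3, 162.7], [233.1, 160.1], [232.9, 157.4], [232.7, 154.7]]
203 132
```

View pics/tip.png

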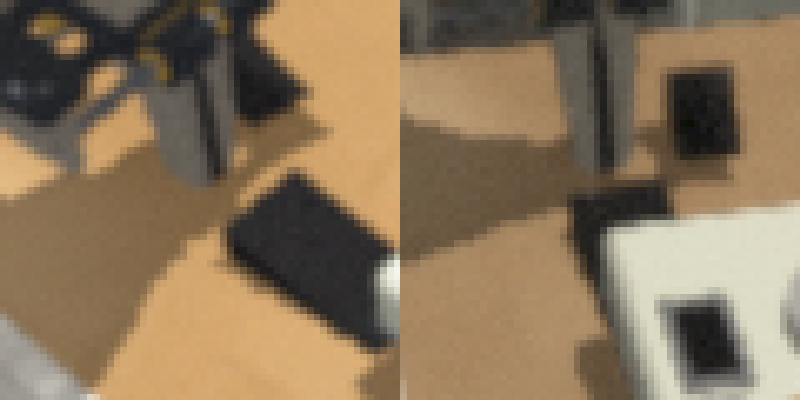

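The real fingertip ends 15–19 mm above the reported TCP at (176.5,163.7) in scene and (233,157.8) in side, so it now hovers about 4 mm over the bench. That explains the earlier misses: the tip had passed over the top of the wedge. From this height I'll push for real.

Request:
play_rows(
  plan=[0,0,-0.02,0,0,0,0,0,0,-0.02,0,0,0,0,0,0,-0.02,0,0,0,0,0,0,-0.02,0,0,0,0,0,0,-0.02,0,0,0,0,0,0,-0.02,0,0,0,0,0,0,-0.02,0,0,0,0,0,0,-0.02,0,0,0,0,0,0,-0.02,0,0,0,0,0,0,-0.02,0,0,0,0,0,0,0,0,0,0,0],
)

```text
t: 9.88
eef_pos: [0.444, 0.304, -0.0132]
tool_rot: [-2.087, -2.348, 0.001]
ft_force: [0.2, -0.5, -0.2]
gripper_width: 0.008
finger_force: 0.0
```

```bash
python3 -c "from h import *; look()"
```

```text
[ 0.444   0.304  -0.0132] [ 0.2  -0.52 -0.18]
side 75.5 [[234, 144], [234, 162], [229, 164], [232, 174], [232, 167], [243, 163], [236, 161]]
```

The wedge is moving. I'll continue.

Request:
play_rows(
  plan=[0,0,-0.02,0,0,0,0,0,0,-0.02,0,0,0,0,0,0,-0.02,0,0,0,0,0,0,-0.02,0,0,0,0,0,0,-0.02,0,0,0,0,0,0,-0.02,0,0,0,0,0,0,0,0,0,0,0],
)

```text
t: 10.57
eef_pos: [0.4439, 0.2799, -0.0132]
tool_rot: [-2.087, -2.348, 0.001]
ft_force: [0.3, 0.0, -0.6]
gripper_width: 0.005
finger_force: 0.0
```

```bash
python3 -c "
from h import *; look()
o,w=wrist(); w['origin'][2]+=.018
g=w['color'].max(2)
for b in blobs(g<70,100):
    p=cv2.approxPolyDP(b,2.5,True)[:,0]
    print(len(p),p[:8].tolist())
"
```

```text
[ 0.4439  0.2799 -0.0132] [ 0.31  0.   -0.64]
13 [[0, 376], [0, 383], [511, 383], [511, 376], [37, 376], [42, 367], [50, 367], [42, 360]]
4 [[409, 349], [409, 352], [436, 354], [421, 343]]
4 [[242, 330], [243, 340], [263, 341], [264, 330]]
17 [[267, 271], [269, 346], [265, 346], [266, 361], [373, 360], [377, 354], [374, 351], [378, 330]]
34 [[238, 271], [152, 271], [132, 302], [0, 300], [1, 314], [22, 313], [7, 313], [8, 310]]
6 [[247, 220], [242, 310], [255, 311], [256, 308], [263, 311], [259, 221]]
14 [[61, 141], [52, 144], [54, 169], [58, 168], [59, 161], [63, 165], [61, 157], [60, 160]]
23 [[17, 39], [13, 43], [15, 54], [6, 52], [5, 60], [0, 56], [0, 62], [2, 60]]
5 [[427, 6], [400, 0], [357, 1], [328, 119], [379, 129]]
```

Request:
play_rows(
  plan=[0,0,-0.01,0,0,0,0,0,0,-0.01,0,0,0,0,0,0,-0.01,0,0,0,0,0,0,-0.01,0,0,0,0,0,0,-0.01,0,0,0,0,0,0,0,0,0,0,0],
)

```text
t: 11.22
eef_pos: [0.4452, 0.2724, -0.0126]
tool_rot: [-2.087, -2.348, -0.006]
ft_force: [-0.6, 8.2, -1.4]
gripper_width: 0.008
finger_force: 4.1
```

Request:
play_rows(
  plan=[0,0,-0.01,0,0,0,0,0,0,-0.01,0,0,0,0,0,0,-0.01,0,0,0,0,0,0,0,0,0,0,0],
)

```text
t: 11.55
eef_pos: [0.445, 0.2662, -0.0128]
tool_rot: [-2.087, -2.348, -0.005]
ft_force: [0.1, 8.5, -2.1]
gripper_width: 0.007
finger_force: 3.9
```

Request:
play_rows(
  plan=[0,0,-0.01,0,0,0,0,0,0,-0.01,0,0,0,0,0,0,0,0,0,0,0],
)

```text
t: 11.8
eef_pos: [0.4449, 0.262, -0.0128]
tool_rot: [-2.087, -2.348, -0.004]
ft_force: [0.3, 8.1, -1.4]
gripper_width: 0.006
finger_force: 3.7
```

```bash
python3 - <<'E'
from h import *
from workcell import vision
import pickle
a=pickle.load(open("a.pkl","rb"))
for n in("scene","side"):
    c=vision.camera(n)
    for k,d in(("old",a[n]),("new",c)):
        g=d["color"]
        # display: dark blob inside the balance
        for b in blobs(g.max(2)<75,20):
            m=b[:,0].mean(0)
            if (n=="scene" and 222<m[0]<245 and 178<m[1]<200) or (n=="side" and 240<m[0]<262 and 174<m[1]<195): M=cv2.moments(b); print(n,k,"display",round(M["m10"]/M["m00"],2),round(M["m01"]/M["m00"],2),np.round(ray(d,[[M["m10"]/M["m00"],M["m01"]/M["m00"]]],.064)[0,:2],4))
    sh=[]
    f=lambda d,s: cv2.GaussianBlur(d["color"].astype(np.float32).mean(2),(0,0),1)[s]
    S=(slice(165,225),slice(225,300)) if n=="scene" else (slice(165,200),slice(235,300))
    print(n,cv2.phaseCorrelate(f(a[n],S),f(c,S)))
look()
E
```

```text
scene old display 233.46 188.69 [0.4635 0.1117]
scene new display 234.44 191.11 [0.4596 0.1039]
scene ((0.4165894595152366, 1.165106000698941), 0.6848841718037924)
side old display 248.41 182.57 [0.4623 0.1161]
side new display 247.29 184.48 [0.458  0.1078]
side ((-0.573698076014928, 0.9346899786538323), 0.656517532872565)
[ 0.445   0.2621 -0.0128] [ 0.39  8.18 -2.88]
scene 956.0 [[172, 129], [173, 135], [181, 139], [192, 138], [201, 129], [207, 135], [185, 155], [171, 149], [156, 158], [157, 162], [172, 171], [178, 168], [177, 163], [183, 159], [185, 162], [188, 158], [194, 165], [195, 172], [191, 183], [213, 200], [213, 197], [199, 187], [199, 180], [204, 174], [196, 173], [194, 161], [197, 156], [194, 151], [200, 155], [204, 151], [200, 143], [208, 136], [216, 134], [218, 129], [204, 121], [189, 135], [179, 135]]
```

The balance has been shoved about 9 mm, so the wedge is jammed under the foot and further pushing only slides it. I'll stop pushing, back off, rise, and move over the corner.

Request:
play_rows(
  plan=[0,0,0.02,0,0,0,0,0,0,0.04,0,0,0,0,0,0,0.08,0,0,0,0,0,0,0.08,0,0,0,0,0,0,0,0.1,0,0,0,0,0,0,0.15,0,0,0,0,0,0,0.15,0,0,0,0,0,0,0.15,0,0,0,0,0,-0.12,0,0,0,0,0,0,-0.15,0,0,0,0,0,0,-0.15,0,0,0,0,0,0,-0.15,0,0,0,0,0,0,-0.08,0,0,0,0,0,0,0,0,0,0,0],
)

```text
t: 13.17
eef_pos: [0.4436, 0.1728, 0.0969]
tool_rot: [2.088, 2.347, -0.002]
ft_force: [-0.2, -0.7, -0.2]
gripper_width: 0.004
finger_force: 0.0
```

```bash
python3 - <<'E'
from h import *
from workcell import vision
o,w=wrist(); w["origin"][2]+=.018; print(np.round(o["eef_pos"],4),np.round(o["ft_force"],2))
for b in blobs(w["color"].max(2)<70,200):
    p=cv2.approxPolyDP(b,2.5,True)[:,0]
    if len(p)<10: print(p.tolist(),np.round(ray(w,p,0.01)[:,:2],3).tolist())
for n in("scene",):
    c=vision.camera(n)
    for b in blobs(c["color"].min(2)>175,1500):
        p=cv2.approxPolyDP(b,4,True)[:,0]; m=p.mean(0)
        if 220<m[0]<300 and 140<m[1]<225: print("bal",p.tolist(),np.round(ray(c,p,.064)[:,:2],3).tolist())
cv2.imwrite("pics/last.png",np.hstack([cv2.resize(w["color"][100:300,150:400],(400,320)),cv2.resize(c["color"][110:240,160:310],(370,320))]))
E
```

```text
[0.4436 0.1728 0.0969] [-0.21 -0.72 -0.25]
[[241, 105], [238, 160], [284, 161], [291, 109]] [[0.423, 0.25], [0.426, 0.195], [0.474, 0.199], [0.473, 0.252]]
bal [[240, 147], [219, 165], [228, 172], [212, 188], [257, 218], [295, 179], [288, 181], [288, 174]] [[0.582, 0.209], [0.494, 0.201], [0.494, 0.165], [0.426, 0.154], [0.439, 0.001], [0.601, 0.018], [0.583, 0.027], [0.601, 0.043]]
```

View pics/last.png

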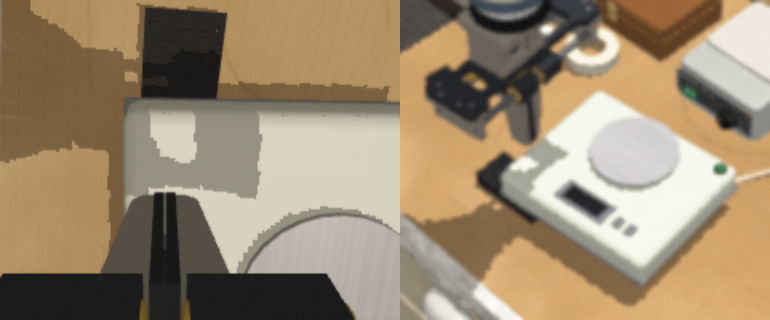

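The wedge sits under the front left corner, with 54 mm exposed behind the casing edge, so the foot meets it about 17 mm in from the thin end. The finger is over the corner, so I'll descend and press.

Request:
play_rows(
  plan=[0,0,0,-0.08,0,0,0,0,0,0,-0.08,0,0,0,0,0,0,0,-0.05,0,0,0,0,0,0,-0.015,0,0,0,0,0,0,0,0,0,0,0],
)

```text
validation failed for argument at $.pl...
```

Request:
play_rows(
  plan=[0,0,0,-0.08,0,0,0,0,0,0,-0.08,0,0,0,0,0,0,-0.05,0,0,0,0,0,0,-0.015,0,0,0,0,0,0,0,0,0,0],
)

```text
t: 13.68
eef_pos: [0.4436, 0.1754, 0.0511]
tool_rot: [-2.085, -2.349, 0.002]
ft_force: [-1.0, -0.0, 0.7]
gripper_width: 0.005
finger_force: 0.0
```

Request:
play_rows(
  plan=[0,0,0,-0.005,0,0,0,0,0,0,-0.005,0,0,0,0,0,0,-0.005,0,0,0,0,0,0,0,0,0,0],
)

```text
t: 14.02
eef_pos: [0.4444, 0.1749, 0.0492]
tool_rot: [2.086, 2.348, 0.001]
ft_force: [0.0, 0.7, -0.0]
gripper_width: 0.005
finger_force: 0.0
```

Request:
play_rows(
  plan=[0,0,0,-0.005,0,0,0,0,0,0,-0.005,0,0,0,0,0,0,0,0,0,0],
)

```text
t: 14.27
eef_pos: [0.4441, 0.1747, 0.0468]
tool_rot: [2.087, 2.348, 0.0]
ft_force: [0.5, -0.2, -0.1]
gripper_width: 0.006
finger_force: 0.0
```

Request:
play_rows(
  plan=[0,0,0,-0.005,0,0,0,0,0,0,0,0,0,0],
)

```text
t: 14.43
eef_pos: [0.4441, 0.1747, 0.0458]
tool_rot: [-2.087, -2.349, 0.0]
ft_force: [-0.1, -0.9, 0.1]
gripper_width: 0.005
finger_force: 0.0
```

Request:
play_rows(
  plan=[0,0,0,-0.005,0,0,0,0,0,0,0,0,0,0],
)

```text
t: 14.6
eef_pos: [0.444, 0.1747, 0.0448]
tool_rot: [-2.087, -2.348, 0.0]
ft_force: [0.0, 0.7, 0.5]
gripper_width: 0.005
finger_force: 0.0
```

Request:
play_rows(
  plan=[0,0,0,-0.005,0,0,0,0,0,0,0,0,0,0],
)

```text
t: 14.77
eef_pos: [0.4441, 0.1748, 0.0438]
tool_rot: [-2.087, -2.348, 0.0]
ft_force: [-0.5, 0.4, -0.6]
gripper_width: 0.005
finger_force: 0.0
```

Request:
play_rows(
  plan=[0,0,0,-0.005,0,0,0,0,0,0,0,0,0,0],
)

```text
t: 14.93
eef_pos: [0.444, 0.1748, 0.0427]
tool_rot: [-2.087, -2.348, 0.0]
ft_force: [0.3, -0.1, 0.8]
gripper_width: 0.004
finger_force: 0.0
```

Request:
play_rows(
  plan=[0,0,0,-0.005,0,0,0,0,0,0,0,0,0,0],
)

```text
t: 15.1
eef_pos: [0.444, 0.1748, 0.0418]
tool_rot: [-2.087, -2.348, 0.0]
ft_force: [-0.1, -0.2, 0.4]
gripper_width: 0.004
finger_force: 0.0
```

Request:
play_rows(
  plan=[0,0,0,-0.005,0,0,0,0,0,0,0,0,0,0],
)

```text
t: 15.27
eef_pos: [0.444, 0.1748, 0.0407]
tool_rot: [-2.087, -2.349, 0.0]
ft_force: [-0.0, 0.2, 0.0]
gripper_width: 0.002
finger_force: 0.0
```

Request:
play_rows(
  plan=[0,0,0,-0.005,0,0,0,0,0,0,0,0,0,0],
)

```text
t: 15.43
eef_pos: [0.4442, 0.1748, 0.04]
tool_rot: [2.087, 2.349, 0.0]
ft_force: [-1.0, -1.4, 2.8]
gripper_width: 0.005
finger_force: 1.4
```

Request:
play_rows(
  plan=[0,0,0,-0.005,0,0,0,0,0,0,0,0,0,0],
)

```text
t: 15.6
eef_pos: [0.4442, 0.1749, 0.0398]
tool_rot: [-2.087, -2.348, -0.0]
ft_force: [-3.8, -0.6, 16.8]
gripper_width: 0.007
finger_force: 8.1
```

The contact is stiff and the corner doesn't sink. I'll check that it holds steady.

Request:
play_rows(
  plan=[0,0,0,0,0,0,0,0,0,0,0,0,0,0,0,0,0,0,0,0,0,0,0,0,0,0,0,0,0,0,0,0,0,0,0,0,0,0,0,0,0,0,0,0,0,0,0,0,0,0,0,0,0,0,0,0],
)

```text
t: 16.27
eef_pos: [0.4442, 0.1749, 0.0398]
tool_rot: [2.087, 2.348, 0.0]
ft_force: [-4.5, -1.8, 15.1]
gripper_width: 0.003
finger_force: 7.8
```

```bash
python3 - <<'E'
from h import *
from workcell import vision
o,w=wrist(); w["origin"][2]+=.024; print(np.round(o["ft_force"],2))
for b in blobs(w["color"].max(2)<70,200):
    p=cv2.approxPolyDP(b,2.5,True)[:,0]
    if len(p)<10: print(p.tolist(),np.round(ray(w,p,0.01)[:,:2],3).tolist())
c=vision.camera("scene")
for b in blobs(c["color"].max(2)<75,20):
    m=b[:,0].mean(0)
    if 222<m[0]<245 and 178<m[1]<200: M=cv2.moments(b); print(np.round(ray(c,[[M["m10"]/M["m00"],M["m01"]/M["m00"]]],.064)[0,:2],4))
E
```

```text
[-4.53 -1.75 15.07]
[[241, 330], [246, 331], [245, 357], [263, 358], [264, 330]] [[0.45, 0.031], [0.455, 0.03], [0.458, -0.004], [0.477, -0.003], [0.473, 0.033]]
[[247, 220], [241, 311], [264, 311], [259, 221]] [[0.442, 0.152], [0.447, 0.054], [0.47, 0.056], [0.453, 0.153]]
[[237, 107], [234, 178], [290, 178], [300, 112]] [[0.423, 0.25], [0.426, 0.19], [0.475, 0.196], [0.475, 0.252]]
[[61, 108], [59, 122], [62, 130], [80, 127], [103, 131], [100, 119], [103, 111], [71, 106]] [[0.279, 0.232], [0.277, 0.221], [0.279, 0.214], [0.294, 0.219], [0.313, 0.218], [0.311, 0.227], [0.313, 0.234], [0.287, 0.235]]
[0.4595 0.1039]
```

Steady at about 15 N, with the balance and the wedge unmoved. I'm handing in.

```bash
python3 -c "from workcell import r; print(r.close_job())"
```

```text
the job is handed in; nothing more can be done
None
```

The job is handed in: the larger wedge is under the short foot and let go, and the closed fingertips press the balance's front left corner with a steady 15 N without it sinking; the push slid the balance about 9 mm (30 mm allowed), and no verdict came back.

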